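# Lock the gas filter into the push-fit port and open the gas

## Task

Take the tall white gas filter out of the rack, press its stem gently into the push-fit port of the gas manifold until it locks fully home and stays in when you let go. Then, and only then, swing the manifold's valve lever all the way over, away from its starting side, to open the gas. Never force anything on the way, and leave everything else where it stands.

Things in the scene. Friction and masses are not known exactly. Their poses are not given: they have to be found in the camera images.
- filter: Gas filter in one of the rack's holes (either one), stem down. White head 40 mm in diameter from 50 to 88 mm above its origin, stub 17 mm wide up to 95 mm. Steel stem 16 mm in diameter, 50 mm long; tip chamfered (10 mm wide, full at 5 mm); lock groove from 9 to 17 mm above the tip, its upper end sloping. 60 to 110 g. Origin: centre of the stem tip; z runs up to the head. Grip the head.
- silencer: Brass silencer, a flat mushroom, in the rack's other hole: head 56 mm in diameter, from 50 to 70 mm above its origin; plain stem 16 mm in diameter, no groove. Origin: centre of the stem tip, z up. Bystander, leave it in its hole.
- rack: Grey plastic block fixed to the bench, 70 mm (x) by 170 mm (y) by 45 mm high, with two upright round holes 19 mm wide and 40 mm deep at y = -45 and +45 mm. Origin: centre of the underside. The stems stand in the holes; 10 mm of each shows above the block.
- manifold: Aluminium gas manifold fixed to the bench: base 100 mm (x) by 200 mm (y) by 30 mm high; on it, along its own y axis, the push-fit port at y = +45 mm, a small gauge (top 82 mm above the bench) at y = -5 mm, x = +20 to +40 mm, and the valve lever at y = -60 mm. Origin: centre of the underside, z up.
- port (a point): On the upright axis of the push-fit port, at the top of the manifold's base (30 mm above the bench), not at the mouth. The port is a steel sleeve with a black funnel mouth, screwed in to a height that differs each time and is not measured: mouth 75 to 107 mm above the bench. Funnel 25 mm wide, narrowing over 5 mm to an 18 mm bore. More than 25 N on it does damage.
- checkpin (a joint): Spring pin in the port: how far it is pressed down, m. A stem pressed in passes spring pawls 20 to 27 mm below the mouth (4 to 9 N), meets the pin at 27 mm (3 to 7 N, pushing back up), locks at 33 mm (pin at 0.006, where it stays when let go); at 34.5 mm (0.0075) a stop cushion adds 9 N/mm, so 13 to 17 N past the pawls means home. Let go before the lock and it rises.
- valve (a joint): Angle of the valve lever, in rad: 0 to 0.15 at the start (closed), 1.0 fully open (end stop). It turns about the manifold's y axis, from leaning to the manifold's -x side to leaning to its +x side, and stays where it is left. It takes about 1 N at the tip.
- valve_tip (a point): Centre of the black ball, 26 mm in diameter, on the end of the valve lever, a steel rod 10 mm thick, 80 mm from its pivot to this point. The pivot lies 52 mm above the bench on the manifold's plane x = 0, at y = -60 mm. At joint value q the rod leans q - 0.5 rad from upright towards the manifold's +x.
- bottle: Amber bottle with blue cap, 64 mm in diameter, 130 mm tall, origin under its centre. Bystander.
- jar: Amber jar with white cap, 56 mm in diameter, 70 mm tall, origin under its centre. Bystander.
- dish: Clear culture dish, 90 mm in diameter, 16 mm tall, origin under its centre. Bystander.
- timer: Grey timer, 50 by 60 by 18 mm, origin under its centre. Bystander.
- spanner: Small steel spanner lying flat. Bystander.
- slidebox: Black slide box, 90 by 130 by 35 mm, origin under its centre. Bystander.
- beaker: Glass beaker, 60 mm in diameter, 80 mm tall, origin under its centre. Bystander.
Mind the look-alikes: they are no part of the job. There is more than one size of the manifold; the job needs the middle-sized.

How it is judged:
On the way, in this order (a step that is already met when the one before it is completed fails the run):
1. the filter is locked in the port and stays in with the fingers off it (check-valve pin pressed more than 4.5 mm) (value of joint checkpin above 0.0045 m and horizontal distance between filter and port below 0.005 m and contact force between the fingers and filter below 0.05 N), for 0.3 s.
2. the valve lever is swung fully over (more than 0.85 rad) (value of joint valve above 0.85 rad), for 0.2 s.
At the end, for the whole second after the job is handed in: The filter stands upright (within 0.15 rad) and at rest in the port, within 5 mm of its axis, locked so that it holds the check-valve pin more than 4.5 mm down by itself; the valve lever stands past 0.85 rad (end stop 1.0) (value of joint checkpin above 0.0045 m and horizontal distance between filter and port below 0.005 m and angle between filter's own z axis and vertical below 0.15 rad and linear speed of filter below 0.02 m/s and value of joint valve above 0.85 rad); the robot touches nothing.
It fails at once if the filter is forced on the manifold: more than 30 N between them (contact force between filter and manifold above 30 N).
It fails at once if the robot presses on the manifold or its lever with more than 25 N (contact force between any of the fingers, the arm and manifold above 25 N).
It fails at once if the valve is opened (past 0.4 rad) while the filter is not locked in the port (value of joint valve above 0.4 rad and value of joint checkpin below 0.0045 m).
It fails at once if a bystander is moved by more than 30 mm (distance of any of silencer, bottle, jar, dish, timer, spanner, slidebox, beaker from where it was at the start of the episode above 0.03 m).
It also fails if it takes over 61 s, if anything falls off the work surface, if the arm or the gripper's body presses on something with over 40 N, if the wrist force passes 120 N, or if a joint passes its speed limit or range.

## Robot

A 7-joint arm with a two-finger parallel gripper is mounted at the origin on the work surface. World frame = base frame: x ahead of the robot, y to its left, z up, the work surface at z = 0. Lengths are in m, angles in rad, forces in N, time in s.
With the tool pointing down it reaches from about 0.35 to 0.9 m from the base axis. Payload 8.1 kg.
Tool frame: the origin (TCP) lies midway between the tips of the shut fingers; the grasp point (between the pads) lies 19 mm behind it; z points along the fingers, y is the line along which they close (so a half turn about z gives the same grasp; the last joint's range is limited). The gripper opens to 92 mm and grips with 3 to 60 N. Pads are 19 mm wide; open, the fingers measure 130 mm over their backs; the gripper's body (75 mm by 190 mm) begins 47 mm behind the grasp point.
Start: joints at [1.092, 0.434, 0.025, 1.573, -0.012, 1.134, -0.075], TCP at [0.229, -0.581, 0.227] pointing down, gripper open.
Joint ranges: [-2.62, 2.62], [-0.44, 2.09], [-1.27, 1.32], [0.08, 2.57], [-1.32, 4.46], [0.12, 2], [-2.74, 2.74]. Speed limits (rad/s): [2.22, 2.22, 3.01, 3.01, 3.14, 3.14, 3.14].

## Interface

Orientations are given as a rotation vector (axis times angle).
In Python, from cell import arm gives the robot as it stands.
- The arm moves only by the tool move_arm, never from a script. Its argument "motion" is a list of rows, each an object of numbers: "tx", "ty", "tz": the shift along the tool's x, y, z normalised to -1 to 1, where 1 is 1000 mm; "twist": the turn about the tool's z normalised to -1 to 1, where 1 is pi/2 rad. In form: [{"tx": .., "ty": .., "tz": .., "twist": ..}, ...]. A call has 1 to 12 rows; each row shifts and turns the commanded pose from where the row before left it, along the tool's axes as they then stand; what a row does not reach is not made up. A row lasts 1/10 s, in which the tool goes at most 50 mm and 8.59 degrees, less where a joint would pass 70% of its speed; a pose out of reach is approached as far as the arm can. A call with a number of a shift or a turn outside -1 to 1 is refused whole. A call with a gripper value outside its range is refused whole. "gripper" is the gripper's target within -1 to 1 (shut at 1, half-way at 0, fully open at -1), set as the call begins (left out, the last holds). The fingers move at their own pace and stop on an object; "squeeze" is the grip in N (left out, the last holds). Time passes only in rows, so rows that do not move let the fingers close. It gives the time, the measured TCP pose, the force, the opening and the grip force at its end, in the units of the state.
- arm.observe(): the state, without advancing time (a new reading comes with each control period).
- arm.get_image(name): name is "scene" or "top"; returns the picture (480x640x3 uint8, red, green, blue); there is no depth.
- arm.calibration(name): a dict with "K" (3x3 intrinsics, pixels), "T" (4x4, takes a point from camera to world coordinates). Camera axes: x right, y down, z forward; pixel columns grow to the right and rows downward; lengths in m; the calibration is good to about 2 mm. A picture is of the moment at which its call begins. calibration takes no time and is no camera call.
- arm.sign_off(): hands the job in; it is judged then, once.
Trained networks look in the newest picture that a camera, given by its name, has taken for a name from the list of things; names that differ only in an ending like _2 or _b are one class to them, and where a whole thing is asked for, a point or a joint stands for the part that bears it (a point fixed in the world has none). Each returns a list of dicts, best first, with "conf" (0 to 1); they miss things now and then, are a little off and sometimes report something else, mostly with a low value. They report only what shows in the picture. A call takes as long as a camera call. They do not tell look-alikes from the thing itself.
- arm.look_for(camera, query): "point" ([column, row] as shares, 0 to 1, of the picture: columns of its width, rows of its height, amid what is visible of it).
- arm.regions_of(camera, query): "region" (480x640 bool, what is visible of it) and "point" ([column, row] as shares, 0 to 1, of the picture: columns of its width, rows of its height, amid what is visible of it).
- arm.place_of(camera, query): "point" ([column, row] as shares, 0 to 1, of the picture: columns of its width, rows of its height: a listed point, or the origin of a listed thing).
The state is a dict: "clock": time; "joints": joint angles; "dq": joint speeds; "joint_efforts": joint torques, N m; "position": TCP position; "ee_rot": TCP orientation; "force": force on the tool from outside, world axes, zero at the start; "ft_torque": the same for the moment, N m; "width": opening from 0.0 (shut) to 1.0 (fully open); "gripper_force": force on a finger pad.
Only numpy, scipy, OpenCV 4.12 (cv2) and the standard library are available. Lean on these libraries where they do the work, as an engineer would, in place of code of your own. Each camera call takes 0.05 s, during which the arm holds its last target. There are 200 camera calls.

## Working session

There is one attempt and no reset: what is moved stays moved. The work goes in short steps, Python scripts to look and compute and a tool call to move; the robot and the scene stay as the last step left them, time stands still between calls to the robot, and variables do not carry over. Pictures are saved under pics/ and viewed, at most 10 in all, crops included, and the job is handed in when it is done.

Besides the shell and the picture viewer there is one more tool, called after "Call:" in YAML: its name, and indented under it one key for each argument. move_arm: Moves the arm, as the interface text tells. Scaled input: -1 to 1 covers 1000 mm each way for a shift and pi/2 rad each way for a turn. Its arguments: {"type":"object","properties":{"motion":{"type":"array","items":{"type":"object","properties":{"tx":{"type":"number"},"ty":{"type":"number"},"tz":{"type":"number"},"twist":{"type":"number"}}}},"gripper":{"type":"number"},"squeeze":{"type":"number"}},"required":["motion"]}

```bash
mkdir -p pics; cat > h.py <<'E'
import numpy as np, cv2
from cell import arm
def cal(n):
    c=arm.calibration(n); return np.array(c["K"]),np.array(c["T"])
def back(n,uv,z):
    "pixel (share) -> world point at height z"
    K,T=cal(n); d=T[:3,:3]@np.linalg.solve(K,[uv[0]*640,uv[1]*480,1]); o=T[:3,3]
    return o+d*(z-o[2])/d[2]
def proj(n,p):
    K,T=cal(n); q=K@(T[:3,:3].T@(np.array(p)-T[:3,3])); return q[:2]/q[2]
def snap(n,f):
    im=np.array(arm.get_image(n)); cv2.imwrite(f"pics/{f}.png",im[...,::-1]); return im
E
python3 - <<'E'
from h import *
for n in("scene","top"):
    snap(n,n+"0"); K,T=cal(n); print(n,K[0,0],T.round(3).tolist())
    for q in("filter","silencer","rack","manifold","port","valve_tip"):
        for r in arm.place_of(n,q)[:5]:
            u=r["point"]; z={"port":.03,"valve_tip":.122,"filter":.005,"silencer":.005}.get(q,0)
            print(n,q,round(r["conf"],2),(np.array(u)*[640,480]).round(),back(n,u,z).round(3))
E
```

```text
scene 565.6139859135709 [[0.889, 0.234, -0.393, 1.082], [0.457, -0.486, 0.745, -1.032], [-0.016, -0.842, -0.539, 0.86], [0.0, 0.0, 0.0, 1.0]]
scene filter 0.66 [278. 306.] [ 0.518 -0.163  0.005]
scene filter 0.61 [267. 335.] [ 0.548 -0.259  0.005]
scene filter 0.19 [263. 267.] [ 0.404 -0.043  0.005]
scene silencer 0.94 [278. 303.] [ 0.513 -0.154  0.005]
scene rack 0.81 [272. 322.] [ 0.532 -0.212  0.   ]
scene manifold 0.96 [370. 240.] [0.6   0.202 0.   ]
scene manifold 0.82 [314. 219.] [0.41  0.233 0.   ]
scene manifold 0.71 [151. 302.] [ 0.234 -0.281 -0.   ]
scene manifold 0.64 [414. 273.] [0.76  0.108 0.   ]
scene manifold 0.52 [345. 284.] [ 0.622 -0.009  0.   ]
scene port 0.69 [379. 225.] [0.613 0.238 0.03 ]
scene port 0.69 [167. 271.] [ 0.217 -0.194  0.03 ]
scene port 0.67 [316. 206.] [0.404 0.258 0.03 ]
scene valve_tip 0.92 [ 99. 262.] [ 0.15  -0.328  0.122]
scene valve_tip 0.43 [347. 208.] [0.556 0.143 0.122]
scene valve_tip 0.43 [296. 196.] [0.406 0.14  0.122]
top 484.2667193365217 [[-0.0, -0.994, 0.113, 0.378], [-1.0, 0.0, -0.003, 0.022], [0.003, -0.113, -0.994, 1.176], [0.0, 0.0, 0.0, 1.0]]
top filter 0.71 [423. 234.] [ 0.549 -0.245  0.005]
top filter 0.6 [273. 152.] [0.756 0.123 0.005]
top silencer 0.69 [395. 251.] [ 0.509 -0.175  0.005]
top rack 0.57 [407. 239.] [ 0.538 -0.206  0.   ]
top rack 0.38 [274. 152.] [0.759 0.121 0.   ]
top manifold 0.92 [439. 362.] [ 0.242 -0.277  0.   ]
top manifold 0.69 [242. 210.] [0.611 0.199 0.   ]
top manifold 0.61 [227. 292.] [0.41  0.231 0.   ]
top port 0.86 [209. 290.] [0.412 0.27  0.03 ]
top port 0.83 [420. 369.] [ 0.231 -0.225  0.03 ]
top port 0.75 [222. 210.] [0.604 0.244 0.03 ]
top valve_tip 0.58 [498. 395.] [ 0.189 -0.369  0.122]
top valve_tip 0.56 [264. 218.] [0.568 0.133 0.122]
top valve_tip 0.5 [237. 300.] [0.388 0.188 0.122]
```

View pics/scene0.png

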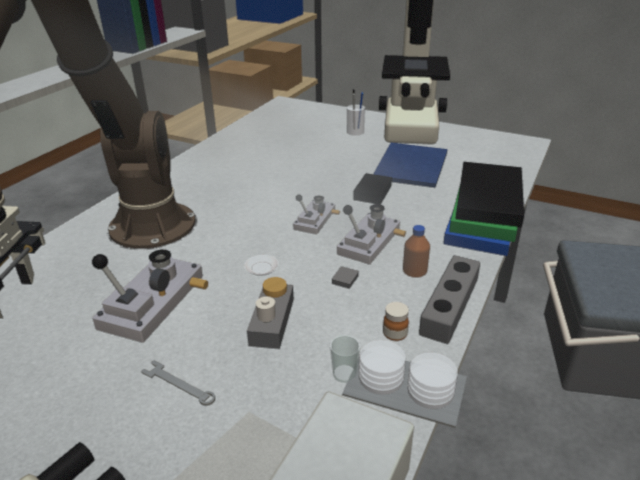

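View pics/top0.png

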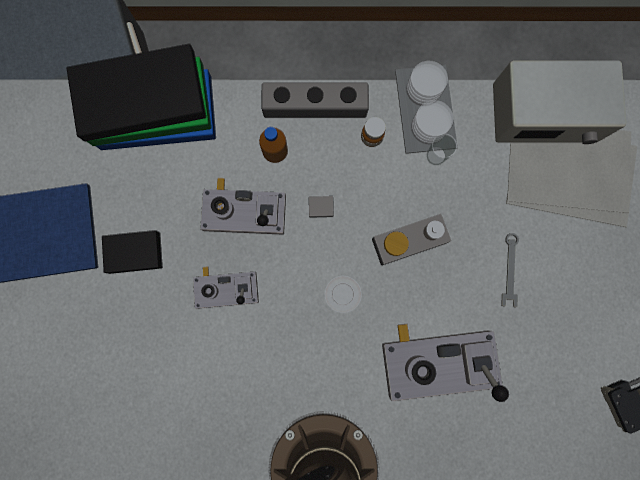

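Look-alikes: manifolds at top-image (242,210) about 84 px long, (227,290) about 63 px and (440,365) about 112 px. At roughly 414 px/m, 200 mm is about 83 px, so the middle-sized one is (242,210). The filter is the narrow white head at (435,230) and the brass silencer is at (397,243). The long 3-hole block at (315,99) and the white-capped jar at (374,130) are not the target.

```bash
python3 - <<'E'
from h import *
t=cv2.imread("pics/top0.png"); s=cv2.imread("pics/scene0.png")
f=lambda im,x,y,w,h,k:cv2.resize(im[y:y+h,x:x+w],None,fx=k,fy=k,interpolation=cv2.INTER_CUBIC)
a=f(t,195,170,100,75,4); b=f(s,325,190,100,75,4); c=f(t,365,205,100,75,4); d=f(s,230,270,100,75,4)
cv2.imwrite("pics/crop.png",np.vstack([np.hstack([a,b]),np.hstack([c,d])]))
for n,q in(("top","manifold"),("top","rack"),("top","filter"),("scene","filter")):
    for r in arm.regions_of(n,q)[:3]:
        m=r["region"].astype(np.uint8); p=cv2.findNonZero(m)
        print(n,q,round(r["conf"],2),cv2.minAreaRect(p),m.sum())
E
```

```text
top manifold 0.79 ((243.0896759033203, 205.9758758544922), (83.91377258300781, 53.378318786621094), 3.3664608001708984) 3576
top manifold 0.64 ((444.5, 362.0), (76.0, 125.0), 90.0) 7020
top manifold 0.56 ((225.0, 287.0), (40.0, 64.0), 90.0) 2058
top rack 0.69 ((410.7000427246094, 239.60000610351562), (31.939001083374023, 75.57843017578125), 71.56504821777344) 1542
top filter 0.6 ((433.2000427246094, 229.90003967285156), (16.099689483642578, 20.124608993530273), 63.43495178222656) 283
scene filter 0.95 ((266.0, 309.5), (25.0, 18.0), 90.0) 430
```

View pics/crop.png

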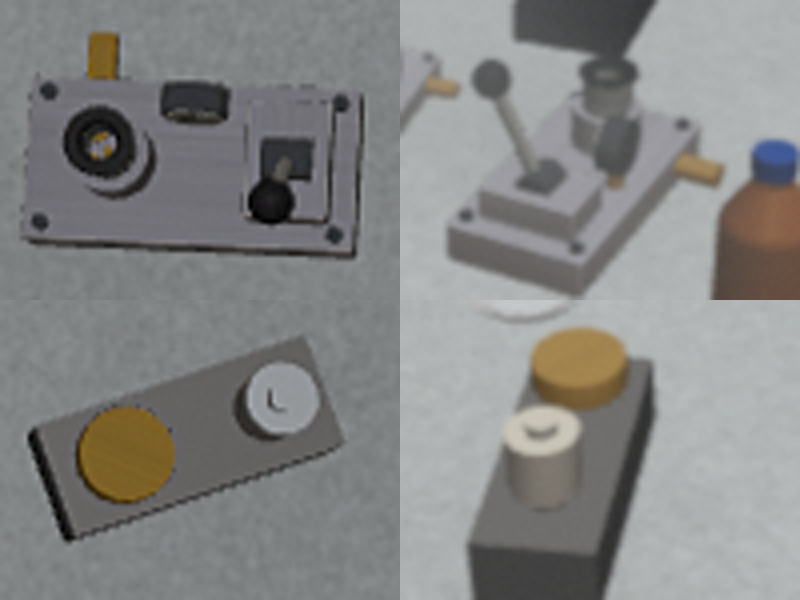

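Crop: top-left is the middle-sized manifold, with the mouth at top (220,206) and the lever leaning to -x. Top-right shows its mouth at scene (377.5,208). Bottom row shows the white filter head at top (435.8,229.5) and scene (265,303), so the choice is confirmed.

```bash
cat >> h.py <<'E'
def tri(pt,ps):
    A=[];b=[]
    for n,u in(("top",pt),("scene",ps)):
        K,T=cal(n); P=K@np.linalg.inv(T)[:3]
        A+=[u[0]*P[2]-P[0],u[1]*P[2]-P[1]]
    A=np.array(A); x=np.linalg.lstsq(A[:,:3],-A[:,3],rcond=None)[0]
    return x,[(proj(n,x)-u).round(1) for n,u in(("top",pt),("scene",ps))]
px=lambda x,y:(x/640,y/480)
E
python3 - <<'E'
from h import *
print("mouth",tri((220,205.75),(377.5,208)))
print("head top",tri((435.75,229.5),(265.25,303)), back("top",px(435.75,229.5),.093), back("scene",px(265.25,303),.093))
S=[back("top",px(195+x/4,170+y/4),.03) for x,y in((48,90),(40,221),(340,103),(335,235))]
c=np.mean(S,0); d=S[0]+S[1]-S[2]-S[3]; d/=np.linalg.norm(d); yaw=np.arctan2(-d[0],d[1]); ax=np.array([d[1],-d[0],0])
print("manifold",c,yaw,"port",c+.045*d)
for z in(.075,.09,.107): print(z,back("top",px(220,205.75),z),back("scene",px(377.5,208),z))
for q in(0,.15): print("tip",c+[0,0,.022]-.06*d+80e-3*(np.sin(q-.5)*ax+[0,0,np.cos(q-.5)]))
print("ball top",back("top",px(195+271/4,170+199/4),.122),"scene",back("scene",px(325+92/4,190+78/4),.122),tri((262.75,219.75),(348,209.5)))
r=[back("top",px(365+x/4,205+y/4),.045) for x,y in((30,133),(303,36),(342,142),(72,237))]
rc=np.mean(r,0); rd=r[0]+r[3]-r[1]-r[2]; rd/=np.linalg.norm(rd)
print("rack",rc,"y",rd,np.arctan2(-rd[0],rd[1]),"holes",rc+.045*rd,rc-.045*rd)
print(arm.observe())
for q in("bottle","jar","beaker","timer"): print(q,[ (round(r["conf"],2),back("top",r["point"],0).round(3)) for r in arm.place_of("top",q)[:2]])
E
```

```text
mouth (array([0.60448863, 0.23732693, 0.08419408]), [array([-0.2, -0.3]), array([-0.2,  0.1])])
head top (array([ 0.54721545, -0.25434978,  0.09217121]), [array([0.1, 0.2]), array([ 0.2, -0. ])]) [ 0.54748506 -0.25388155  0.093     ] [ 0.54749704 -0.25537356  0.093     ]
manifold [0.60346539 0.19292255 0.03      ] -0.046434494114355795 port [0.60555419 0.23787404 0.03      ]
0.075 [0.60573756 0.23876906 0.075     ] [0.59920211 0.25285483 0.075     ]
0.09 [0.60263292 0.23581168 0.09      ] [0.60842081 0.22832422 0.09      ]
0.107 [0.59911432 0.23245999 0.107     ] [0.61886867 0.20052287 0.107     ]
tip [0.56236762 0.13476753 0.1222066 ]
tip [0.57327807 0.13426055 0.12714982]
ball top [0.56464085 0.13460986 0.122     ] scene [0.56197187 0.13567828 0.122     ] (array([0.5635164 , 0.13394319, 0.12347338]), [array([0.2, 0.4]), array([ 0.3, -0.1])])
rack [ 0.53193565 -0.20888519  0.045     ] y [-3.33493895e-01  9.42752259e-01 -6.48467172e-16] 0.3400072159042672 holes [ 0.51692842 -0.16646134  0.045     ] [ 0.54694288 -0.25130904  0.045     ]
{'clock': 0.9, 'joints': array([ 1.09239145,  0.
[... 202 characters left out ...]
04, -2.13977306e-04]), 'joint_efforts': array([ 1.94461627e-04, -6.67665768e+01,  9.83968601e-01, -3.14811230e+01,
       -6.07208535e-02,  3.27958027e-02, -2.26443504e-06]), 'position': array([ 0.22937304, -0.58145293,  0.22677538]), 'ee_rot': array([3.08619158e+00, 5.86691019e-01, 1.04954103e-05]), 'force': array([-0.621661  , -0.0992469 ,  0.87663668]), 'ft_torque': array([ 0.01511703, -0.03264096,  0.00043464]), 'gripper_force': 0.0, 'width': 0.9989304789558144}
bottle [(0.89, array([0.762, 0.125, 0.   ]))]
jar [(0.96, array([ 0.798, -0.122,  0.   ]))]
beaker [(0.55, array([ 0.748, -0.284,  0.   ])), (0.21, array([ 0.533, -0.204,  0.   ]))]
timer [(0.67, array([ 0.619, -0.001,  0.   ]))]
```

Call:
move_arm:
  motion:
    - {"tx":0.035,"ty":-0.0157}
    - {"tx":0.035,"ty":-0.0157}
    - {"tx":0.035,"ty":-0.0157}
    - {"tx":0.035,"ty":-0.0157}
    - {"tx":0.035,"ty":-0.0157}
    - {"tx":0.035,"ty":-0.0157}
    - {"tx":0.035,"ty":-0.0157}
    - {"tx":0.035,"ty":-0.0157}
    - {"tx":0.035,"ty":-0.0157}
    - {"tx":0.035,"ty":-0.0157}
    - {"tx":0.035,"ty":-0.0157}
    - {"tx":0.031,"ty":-0.0147}
  gripper: -1

```text
invalid input
```

Call:
move_arm:
  motion:
    - {"twist":-0.0888}
    - {"twist":-0.0888}
    - {"twist":-0.0888}
    - {"twist":-0.0888}
    - {"twist":-0.0888}
    - {"twist":-0.0888}
    - {"twist":-0.0888}
    - {"twist":-0.0888}
    - {"twist":-0.0888}
    - {"twist":-0.0888}
    - {"twist":-0.0888}
    - {}

```text
invalid input
```

```bash
cat >> h.py <<'E'
from scipy.spatial.transform import Rotation as Ro
def st(goal=None):
    o=arm.observe(); R=Ro.from_rotvec(o["ee_rot"]).as_matrix(); p=o["position"]
    print("t",round(o["clock"],2),"p",p.round(4),"yaw",round(np.arctan2(R[1,0],R[0,0]),3),"tilt",round(np.arccos(-R[2,2]),4),"F",o["force"].round(2),"w",round(o["width"],3),"g",round(o["gripper_force"],2),"j7",o["joints"][6].round(2))
    if goal is not None: print("tool shift",(R.T@(np.array(goal)-p)).round(4))
E
python3 -c "
from h import *
st([.547,-.254,.058])"
```

```text
t 1.1 p [ 0.2294 -0.5814  0.2267] yaw 0.376 tilt 0.0 F [-1.25  0.36 -0.13] w 1.0 g 0.0 j7 -0.08
tool shift [ 0.4156 -0.188   0.1687]
```

Call:
move_arm:
  motion:
    - {"tx":0.035,"ty":-0.0157,"tz":0,"twist":0}
    - {"tx":0.035,"ty":-0.0157,"tz":0,"twist":0}
    - {"tx":0.035,"ty":-0.0157,"tz":0,"twist":0}
    - {"tx":0.035,"ty":-0.0157,"tz":0,"twist":0}
    - {"tx":0.035,"ty":-0.0157,"tz":0,"twist":0}
    - {"tx":0.035,"ty":-0.0157,"tz":0,"twist":0}
    - {"tx":0.035,"ty":-0.0157,"tz":0,"twist":0}
    - {"tx":0.035,"ty":-0.0157,"tz":0,"twist":0}
    - {"tx":0.035,"ty":-0.0157,"tz":0,"twist":0}
    - {"tx":0.035,"ty":-0.0157,"tz":0,"twist":0}
    - {"tx":0.035,"ty":-0.0157,"tz":0,"twist":0}
    - {"tx":0.031,"ty":-0.0147,"tz":0,"twist":0}
  gripper: -1

```text
clock: 2.3
position: [0.5489, -0.2528, 0.2268]
ee_rot: [-3.086, -0.588, -0.001]
force: [1.0, -0.1, 0.6]
width: 1.001
gripper_force: 0.0
```

Call:
move_arm:
  motion:
    - {"tx":0,"ty":0,"tz":0,"twist":-0.0888}
    - {"tx":0,"ty":0,"tz":0,"twist":-0.0888}
    - {"tx":0,"ty":0,"tz":0,"twist":-0.0888}
    - {"tx":0,"ty":0,"tz":0,"twist":-0.0888}
    - {"tx":0,"ty":0,"tz":0,"twist":-0.0888}
    - {"tx":0,"ty":0,"tz":0,"twist":-0.0888}
    - {"tx":0,"ty":0,"tz":0,"twist":-0.0888}
    - {"tx":0,"ty":0,"tz":0,"twist":-0.0888}
    - {"tx":0,"ty":0,"tz":0,"twist":-0.0888}
    - {"tx":0,"ty":0,"tz":0,"twist":-0.0888}
    - {"tx":0,"ty":0,"tz":0,"twist":-0.0888}
    - {"tx":0,"ty":0,"tz":0,"twist":0}

```text
clock: 3.5
position: [0.5475, -0.2547, 0.2267]
ee_rot: [-1.812, -2.566, -0.0]
force: [-0.9, -0.6, 0.8]
width: 0.998
gripper_force: 0.0
```

```bash
python3 -c "
from h import *
st([.547,-.254,.058])"
```

```text
t 3.5 p [ 0.5475 -0.2547  0.2267] yaw 1.912 tilt 0.0001 F [-0.89 -0.63  0.78] w 0.998 g 0.0 j7 0.5
tool shift [ 0.0007 -0.0002  0.1687]
```

Call:
move_arm:
  motion:
    - {"tx":0.0007,"ty":0,"tz":0.025,"twist":0}
    - {"tx":0,"ty":0,"tz":0.03,"twist":0}
    - {"tx":0,"ty":0,"tz":0.03,"twist":0}
    - {"tx":0,"ty":0,"tz":0.025,"twist":0}
    - {"tx":0,"ty":0,"tz":0.02,"twist":0}
    - {"tx":0,"ty":0,"tz":0.015,"twist":0}
    - {"tx":0,"ty":0,"tz":0.012,"twist":0}
    - {"tx":0,"ty":0,"tz":0.0117,"twist":0}
    - {"tx":0,"ty":0,"tz":0,"twist":0}
    - {"tx":0,"ty":0,"tz":0,"twist":0}

```text
clock: 4.5
position: [0.5476, -0.2538, 0.0583]
ee_rot: [1.815, 2.564, 0.0]
force: [-0.9, -0.5, 0.0]
width: 0.999
gripper_force: 0.0
```

Call:
move_arm:
  motion:
    - {"tx":0,"ty":0,"tz":0,"twist":0}
    - {"tx":0,"ty":0,"tz":0,"twist":0}
    - {"tx":0,"ty":0,"tz":0,"twist":0}
    - {"tx":0,"ty":0,"tz":0,"twist":0}
    - {"tx":0,"ty":0,"tz":0,"twist":0}
    - {"tx":0,"ty":0,"tz":0,"twist":0}
    - {"tx":0,"ty":0,"tz":0,"twist":0}
    - {"tx":0,"ty":0,"tz":0,"twist":0}
    - {"tx":0,"ty":0,"tz":0,"twist":0}
    - {"tx":0,"ty":0,"tz":0,"twist":0}
    - {"tx":0,"ty":0,"tz":0,"twist":0}
    - {"tx":0,"ty":0,"tz":0,"twist":0}
  gripper: 1
  squeeze: 30

```text
clock: 5.7
position: [0.5473, -0.2538, 0.058]
ee_rot: [-1.815, -2.565, 0.0]
force: [0.6, 0.0, -0.3]
width: 0.429
gripper_force: 30.0
```

```bash
python3 -c "
from h import *
st()"
```

```text
t 5.7 p [ 0.5473 -0.2538  0.058 ] yaw 1.91 tilt 0.0001 F [ 0.61  0.01 -0.27] w 0.429 g 29.98 j7 0.41
```

Call:
move_arm:
  motion:
    - {"tx":0,"ty":0,"tz":-0.008,"twist":0}
    - {"tx":0,"ty":0,"tz":-0.012,"twist":0}
    - {"tx":0,"ty":0,"tz":-0.02,"twist":0}
    - {"tx":0,"ty":0,"tz":-0.025,"twist":0}
    - {"tx":0,"ty":0,"tz":-0.03,"twist":0}
    - {"tx":0,"ty":0,"tz":-0.03,"twist":0}
    - {"tx":0,"ty":0,"tz":-0.03,"twist":0}
    - {"tx":0,"ty":0,"tz":-0.02,"twist":0}
    - {"tx":0,"ty":0,"tz":-0.007,"twist":0}
    - {"tx":0,"ty":0,"tz":0,"twist":0}

```text
clock: 6.7
position: [0.5478, -0.2539, 0.2414]
ee_rot: [1.813, 2.563, 0.001]
force: [0.0, -0.4, -1.5]
width: 0.435
gripper_force: 30.0
```

Call:
move_arm:
  motion:
    - {"tx":0.02,"ty":0.01,"tz":0,"twist":0}
    - {"tx":0.04,"ty":0.0195,"tz":0,"twist":0}
    - {"tx":0.042,"ty":0.021,"tz":0,"twist":0}
    - {"tx":0.042,"ty":0.021,"tz":0,"twist":0}
    - {"tx":0.042,"ty":0.021,"tz":0,"twist":0}
    - {"tx":0.042,"ty":0.021,"tz":0,"twist":0}
    - {"tx":0.042,"ty":0.021,"tz":0,"twist":0}
    - {"tx":0.042,"ty":0.021,"tz":0,"twist":0}
    - {"tx":0.042,"ty":0.021,"tz":0,"twist":0}
    - {"tx":0.04,"ty":0.0194,"tz":0,"twist":0}
    - {"tx":0.03,"ty":0.014,"tz":0,"twist":0}
    - {"tx":0.02,"ty":0.008,"tz":0,"twist":0}

```text
clock: 7.9
position: [0.6037, 0.2408, 0.2382]
ee_rot: [-1.809, -2.566, 0.002]
force: [-0.4, 0.2, -0.9]
width: 0.43
gripper_force: 30.0
```

Call:
move_arm:
  motion:
    - {"tx":0,"ty":0,"tz":0,"twist":0}
    - {"tx":0,"ty":0,"tz":0,"twist":0}
    - {"tx":0,"ty":0,"tz":0,"twist":0}

```text
clock: 8.2
position: [0.6052, 0.2356, 0.2391]
ee_rot: [1.816, 2.563, -0.003]
force: [0.9, 0.0, -1.4]
width: 0.427
gripper_force: 30.0
```

```bash
python3 -c "
from h import *
st([.605,.2375,.155])"
```

```text
t 8.2 p [0.6052 0.2356 0.2391] yaw 1.908 tilt 0.0019 F [ 0.92  0.02 -1.43] w 0.427 g 29.98 j7 -0.35
tool shift [0.0019 0.0006 0.0841]
```

Call:
move_arm:
  motion:
    - {"tx":0,"ty":0,"tz":0.015,"twist":0}
    - {"tx":0,"ty":0,"tz":0.02,"twist":0}
    - {"tx":0,"ty":0,"tz":0.02,"twist":0}
    - {"tx":0,"ty":0,"tz":0.015,"twist":0}
    - {"tx":0,"ty":0,"tz":0.01,"twist":0}
    - {"tx":0,"ty":0,"tz":0.004,"twist":0}
    - {"tx":0,"ty":0,"tz":0,"twist":0}
    - {"tx":0,"ty":0,"tz":0,"twist":0}
    - {"tx":0,"ty":0,"tz":0,"twist":0}

```text
clock: 9.1
position: [0.6055, 0.2378, 0.1569]
ee_rot: [1.814, 2.564, 0.002]
force: [-0.7, 1.1, -1.2]
width: 0.43
gripper_force: 30.0
```

```bash
python3 - <<'E'
from h import *
st([.605,.2375,.155])
f=lambda im,x,y,w,h,k:cv2.resize(im[y:y+h,x:x+w],None,fx=k,fy=k,interpolation=cv2.INTER_CUBIC)
s=snap("scene","s1")[...,::-1]; t=snap("top","t1")[...,::-1]
cv2.imwrite("pics/c1.png",np.hstack([f(s,330,150,80,100,5),f(t,180,160,80,100,5)]))
print("tip proj",proj("scene",[.605,.2375,.102]),"mouth proj",proj("scene",[.605,.2375,.084]))
E
```

```text
t 9.1 p [0.6055 0.2378 0.1569] yaw 1.91 tilt 0.0016 F [-0.75  1.07 -1.21] w 0.43 g 29.98 j7 -0.39
tool shift [-0.0001 -0.0006  0.0019]
tip proj [377.78226457 202.39417835] mouth proj [377.50334515 208.12531494]
```

View pics/c1.png

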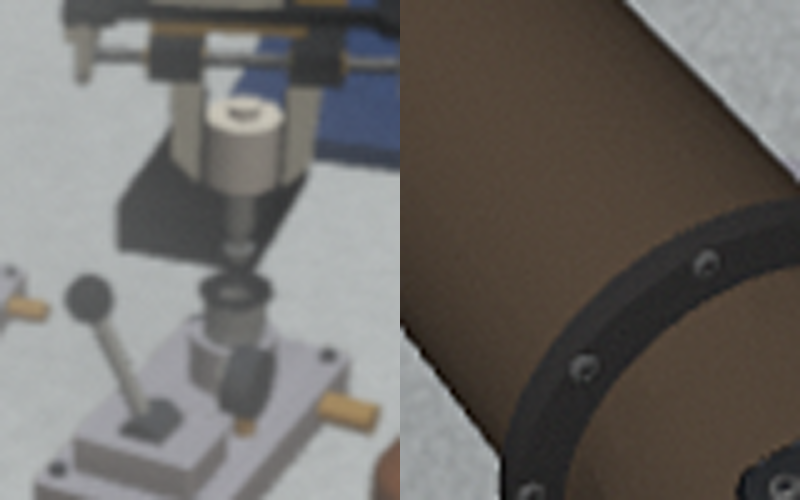

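The scene shows the stem at column 378 straight over the mouth at column 377.5, about 20 mm up. The arm hides it in the top view. Going down gently.

Call:
move_arm:
  motion:
    - {"tx":0,"ty":0,"tz":0.006,"twist":0}
    - {"tx":0,"ty":0,"tz":0.006,"twist":0}
    - {"tx":0,"ty":0,"tz":0.004,"twist":0}
    - {"tx":0,"ty":0,"tz":0.003,"twist":0}
    - {"tx":0,"ty":0,"tz":0.003,"twist":0}
    - {"tx":0,"ty":0,"tz":0.002,"twist":0}
    - {"tx":0,"ty":0,"tz":0.002,"twist":0}
    - {"tx":0,"ty":0,"tz":0,"twist":0}
  gripper: 1
  squeeze: 45

```text
clock: 10.0
position: [0.605, 0.2374, 0.1298]
ee_rot: [-1.814, -2.565, 0.0]
force: [1.2, 0.2, -0.4]
width: 0.428
gripper_force: 45.0
```

Call:
move_arm:
  motion:
    - {"tx":0,"ty":0,"tz":0.002,"twist":0}
    - {"tx":0,"ty":0,"tz":0.002,"twist":0}
    - {"tx":0,"ty":0,"tz":0,"twist":0}
    - {"tx":0,"ty":0,"tz":0,"twist":0}

```text
clock: 10.4
position: [0.605, 0.2374, 0.126]
ee_rot: [-1.815, -2.565, 0.0]
force: [0.6, -1.0, -1.3]
width: 0.428
gripper_force: 45.0
```

Call:
move_arm:
  motion:
    - {"tx":0,"ty":0,"tz":0.002,"twist":0}
    - {"tx":0,"ty":0,"tz":0.002,"twist":0}
    - {"tx":0,"ty":0,"tz":0.002,"twist":0}
    - {"tx":0,"ty":0,"tz":0,"twist":0}
    - {"tx":0,"ty":0,"tz":0,"twist":0}

```text
clock: 10.9
position: [0.605, 0.2374, 0.1199]
ee_rot: [-1.814, -2.565, 0.0]
force: [-0.4, -0.2, -1.2]
width: 0.43
gripper_force: 45.0
```

Call:
move_arm:
  motion:
    - {"tx":0,"ty":0,"tz":0.001,"twist":0}
    - {"tx":0,"ty":0,"tz":0.001,"twist":0}
    - {"tx":0,"ty":0,"tz":0.001,"twist":0}
    - {"tx":0,"ty":0,"tz":0,"twist":0}
    - {"tx":0,"ty":0,"tz":0,"twist":0}

```text
clock: 11.4
position: [0.6051, 0.2376, 0.117]
ee_rot: [-1.814, -2.565, -0.0]
force: [0.6, 0.2, -1.0]
width: 0.429
gripper_force: 45.0
```

Call:
move_arm:
  motion:
    - {"tx":0,"ty":0,"tz":0.001,"twist":0}
    - {"tx":0,"ty":0,"tz":0.001,"twist":0}
    - {"tx":0,"ty":0,"tz":0.001,"twist":0}
    - {"tx":0,"ty":0,"tz":0,"twist":0}
    - {"tx":0,"ty":0,"tz":0,"twist":0}

```text
clock: 11.9
position: [0.6051, 0.2374, 0.114]
ee_rot: [1.815, 2.564, -0.0]
force: [0.5, 1.0, 0.3]
width: 0.423
gripper_force: 45.0
```

Call:
move_arm:
  motion:
    - {"tx":0,"ty":0,"tz":0.001,"twist":0}
    - {"tx":0,"ty":0,"tz":0.001,"twist":0}
    - {"tx":0,"ty":0,"tz":0,"twist":0}

```text
clock: 12.2
position: [0.6051, 0.2375, 0.1119]
ee_rot: [1.814, 2.565, 0.0]
force: [0.8, 1.1, 1.0]
width: 0.43
gripper_force: 45.0
```

Call:
move_arm:
  motion:
    - {"tx":0,"ty":0,"tz":0.001,"twist":0}
    - {"tx":0,"ty":0,"tz":0.001,"twist":0}
    - {"tx":0,"ty":0,"tz":0,"twist":0}

```text
clock: 12.5
position: [0.6051, 0.2375, 0.1099]
ee_rot: [1.814, 2.565, 0.0]
force: [-0.1, 1.2, 2.9]
width: 0.428
gripper_force: 45.0
```

Call:
move_arm:
  motion:
    - {"tx":0,"ty":0,"tz":0.001,"twist":0}
    - {"tx":0,"ty":0,"tz":0.001,"twist":0}
    - {"tx":0,"ty":0,"tz":0,"twist":0}

```text
clock: 12.8
position: [0.6052, 0.2374, 0.1079]
ee_rot: [1.814, 2.564, 0.0]
force: [0.5, 0.0, 2.3]
width: 0.429
gripper_force: 45.0
```

Call:
move_arm:
  motion:
    - {"tx":0,"ty":0,"tz":0.001,"twist":0}
    - {"tx":0,"ty":0,"tz":0.001,"twist":0}
    - {"tx":0,"ty":0,"tz":0,"twist":0}

```text
clock: 13.1
position: [0.6052, 0.2374, 0.106]
ee_rot: [1.815, 2.564, 0.0]
force: [0.9, 0.3, 4.8]
width: 0.431
gripper_force: 45.0
```

Call:
move_arm:
  motion:
    - {"tx":0,"ty":0,"tz":0.001,"twist":0}
    - {"tx":0,"ty":0,"tz":0.001,"twist":0}
    - {"tx":0,"ty":0,"tz":0,"twist":0}

```text
clock: 13.4
position: [0.6052, 0.2375, 0.1045]
ee_rot: [1.814, 2.564, 0.0]
force: [-0.3, -0.2, 8.0]
width: 0.428
gripper_force: 45.0
```

Call:
move_arm:
  motion:
    - {"tx":0,"ty":0,"tz":0.001,"twist":0}
    - {"tx":0,"ty":0,"tz":0,"twist":0}
    - {"tx":0,"ty":0,"tz":0,"twist":0}

```text
clock: 13.7
position: [0.6052, 0.2376, 0.104]
ee_rot: [1.814, 2.564, 0.001]
force: [-1.4, -0.9, 11.4]
width: 0.43
gripper_force: 45.0
```

Call:
move_arm:
  motion:
    - {"tx":0,"ty":0,"tz":0.0005,"twist":0}
    - {"tx":0,"ty":0,"tz":0,"twist":0}
    - {"tx":0,"ty":0,"tz":0,"twist":0}

```text
clock: 14.0
position: [0.6053, 0.2376, 0.1038]
ee_rot: [1.814, 2.564, 0.001]
force: [-3.7, -0.7, 14.3]
width: 0.427
gripper_force: 45.0
```

Call:
move_arm:
  motion:
    - {"tx":0,"ty":0,"tz":0.0005,"twist":0}
    - {"tx":0,"ty":0,"tz":0,"twist":0}
    - {"tx":0,"ty":0,"tz":0,"twist":0}

```text
clock: 14.3
position: [0.6053, 0.2376, 0.1035]
ee_rot: [1.814, 2.564, 0.001]
force: [-2.2, -1.9, 15.7]
width: 0.434
gripper_force: 45.0
```

```bash
python3 - <<'E'
from h import *
st()
s=snap("scene","s2")[...,::-1]
cv2.imwrite("pics/c2.png",cv2.resize(s[170:240,340:420],None,fx=8,fy=8,interpolation=cv2.INTER_CUBIC))
for z in(.08,.084,.100,.1035,.138): print(z,(proj("scene",[.605,.2375,z])-[340,170])*8)
E
```

```text
t 14.3 p [0.6053 0.2376 0.1035] yaw 1.91 tilt 0.0011 F [-2.23 -1.87 15.67] w 0.434 g 44.99 j7 -0.42
0.08 [299.53468855 315.11345317]
0.084 [300.02676123 305.0025195 ]
0.1 [302.00880258 264.27624198]
0.1035 [302.44533098 255.30661242]
0.138 [306.80613707 165.7023268 ]
```

View pics/c2.png

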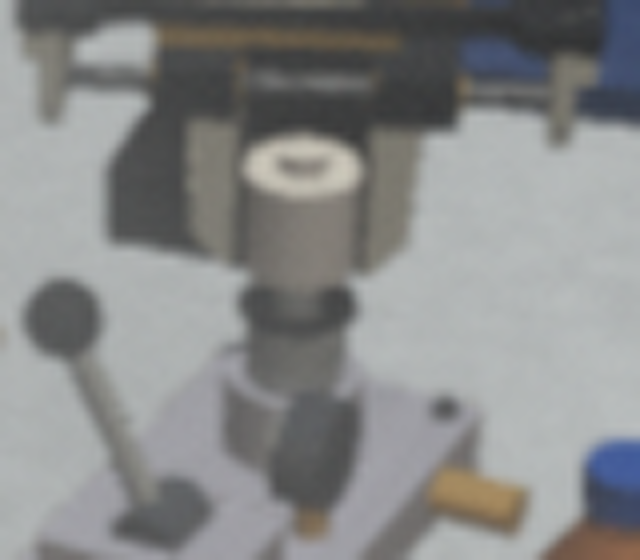

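The head top is at crop row 167, z about 0.1375, so the tip is about 34.5 mm below the mouth. With about 16 N, that means home. Letting go.

Call:
move_arm:
  motion:
    - {"tx":0,"ty":0,"tz":-0.001,"twist":0}
    - {"tx":0,"ty":0,"tz":0,"twist":0}
    - {"tx":0,"ty":0,"tz":0,"twist":0}
    - {"tx":0,"ty":0,"tz":0,"twist":0}
    - {"tx":0,"ty":0,"tz":0,"twist":0}
    - {"tx":0,"ty":0,"tz":0,"twist":0}
    - {"tx":0,"ty":0,"tz":0,"twist":0}
    - {"tx":0,"ty":0,"tz":0,"twist":0}
    - {"tx":0,"ty":0,"tz":0,"twist":0}
    - {"tx":0,"ty":0,"tz":0,"twist":0}
  gripper: -1

```text
clock: 15.35
position: [0.6051, 0.2374, 0.103]
ee_rot: [1.814, 2.565, -0.0]
force: [0.5, 0.1, -0.1]
width: 1.001
gripper_force: 0.0
```

```bash
python3 - <<'E'
from h import *
st()
s=snap("scene","s3")[...,::-1]
cv2.imwrite("pics/c3.png",cv2.resize(s[170:240,340:420],None,fx=8,fy=8,interpolation=cv2.INTER_CUBIC))
E
```

```text
t 15.35 p [0.6051 0.2374 0.103 ] yaw 1.91 tilt 0.0 F [ 0.47  0.08 -0.05] w 1.001 g 0.0 j7 -0.41
```

View pics/c3.png

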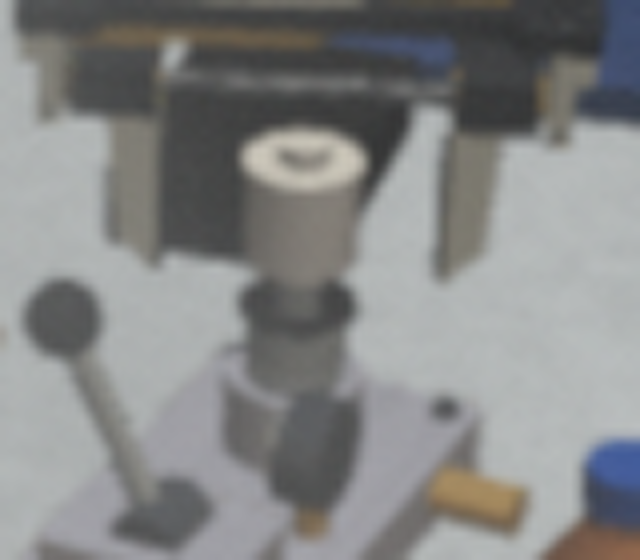

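```bash
python3 - <<'E'
from h import *
snap("scene","s4")
g=[cv2.cvtColor(cv2.imread(f"pics/s{i}.png"),cv2.COLOR_BGR2GRAY).astype(np.float32) for i in(2,3,4)]
def edge(im,up):
    # subpixel rows of head's top edge / bottom edge along middle columns
    c=cv2.GaussianBlur(im,(0,0),.7)[180:212,372:384].mean(1); d=np.diff(c); return c.round(0)
for im in g: print(edge(im,0))
r=lambda im:im[184:212,368:388].copy()
for a,b in((0,1),(1,2)):
    # match s_a head body in s_b with integer+parabola search
    t=cv2.resize(g[a][186:205,369:387],None,fx=8,fy=8,interpolation=cv2.INTER_CUBIC); S=cv2.resize(g[b][180:212,366:390],None,fx=8,fy=8,interpolation=cv2.INTER_CUBIC)
    _,v,_,l=cv2.minMaxLoc(cv2.matchTemplate(S,t,cv2.TM_CCOEFF_NORMED)); print(v,(np.array(l)/8-[3,6]))
print((proj("scene",[.605,.2375,.138])-proj("scene",[.605,.2375,.128])))
E
```

```text
[ 96.  83.  69.  64.  63.  68.  88. 128. 164. 173. 166. 169. 176. 168.
 145. 126. 120. 119. 119. 119. 120. 120. 120. 121. 121. 113.  99.  90.
  88.  86.  87.  94.]
[ 98.  86.  71.  64.  67.  84. 124. 163. 173. 166. 167. 175. 170. 147.
 126. 119. 118. 119. 119. 120. 120. 120. 121. 123. 119. 107.  93.  88.
  86.  86.  87.  94.]
[ 98.  86.  70.  64.  67.  84. 124. 163. 173. 166. 167. 175. 169. 147.
 126. 119. 118. 119. 119. 120. 120. 120. 121. 123. 119. 107.  94.  88.
  86.  86.  87.  93.]
0.8954281806945801 [-0.25 -1.  ]
0.9976201057434082 [0. 0.]
[ 0.15936573 -3.27459013]
```

Call:
move_arm:
  motion:
    - {"tx":0,"ty":0,"tz":0,"twist":0}
    - {"tx":0,"ty":0,"tz":0,"twist":0}
    - {"tx":0,"ty":0,"tz":0,"twist":0}
    - {"tx":0,"ty":0,"tz":0,"twist":0}
    - {"tx":0,"ty":0,"tz":0,"twist":0}
    - {"tx":0,"ty":0,"tz":0,"twist":0}
    - {"tx":0,"ty":0,"tz":0,"twist":0}
    - {"tx":0,"ty":0,"tz":0,"twist":0}
    - {"tx":0,"ty":0,"tz":0,"twist":0}
    - {"tx":0,"ty":0,"tz":0,"twist":0}
  gripper: 1
  squeeze: 45

```text
clock: 16.45
position: [0.6051, 0.2374, 0.103]
ee_rot: [1.815, 2.564, 0.0]
force: [0.0, -0.4, 0.5]
width: 0.426
gripper_force: 45.0
```

Call:
move_arm:
  motion:
    - {"tx":0,"ty":0,"tz":0.0005,"twist":0}
    - {"tx":0,"ty":0,"tz":0.0005,"twist":0}
    - {"tx":0,"ty":0,"tz":0,"twist":0}
    - {"tx":0,"ty":0,"tz":0,"twist":0}

```text
clock: 16.85
position: [0.6052, 0.2375, 0.1023]
ee_rot: [1.814, 2.564, 0.001]
force: [-0.4, -1.5, 5.0]
width: 0.428
gripper_force: 45.0
```

Call:
move_arm:
  motion:
    - {"tx":0,"ty":0,"tz":0.0005,"twist":0}
    - {"tx":0,"ty":0,"tz":0.0005,"twist":0}
    - {"tx":0,"ty":0,"tz":0,"twist":0}
    - {"tx":0,"ty":0,"tz":0,"twist":0}

```text
clock: 17.25
position: [0.6052, 0.2375, 0.1013]
ee_rot: [1.814, 2.564, 0.001]
force: [-0.5, 0.2, 5.7]
width: 0.43
gripper_force: 45.0
```

Call:
move_arm:
  motion:
    - {"tx":0,"ty":0,"tz":0.0005,"twist":0}
    - {"tx":0,"ty":0,"tz":0.0005,"twist":0}
    - {"tx":0,"ty":0,"tz":0,"twist":0}
    - {"tx":0,"ty":0,"tz":0,"twist":0}

```text
clock: 17.65
position: [0.6052, 0.2376, 0.1008]
ee_rot: [1.814, 2.564, 0.001]
force: [-1.6, -1.6, 9.2]
width: 0.433
gripper_force: 45.0
```

Second press: about 5 N of pin travel for 1.5 mm, then the stiff cushion. So the filter was resting on the lock. Releasing and rising.

Call:
move_arm:
  motion:
    - {"tx":0,"ty":0,"tz":-0.001,"twist":0}
    - {"tx":0,"ty":0,"tz":-0.001,"twist":0}
    - {"tx":0,"ty":0,"tz":0,"twist":0}

```text
clock: 17.95
position: [0.6052, 0.2375, 0.1024]
ee_rot: [1.814, 2.564, 0.0]
force: [-0.5, -0.8, 5.6]
width: 0.428
gripper_force: 45.0
```

Call:
move_arm:
  motion:
    - {"tx":0,"ty":0,"tz":0,"twist":0}
    - {"tx":0,"ty":0,"tz":0,"twist":0}
    - {"tx":0,"ty":0,"tz":0,"twist":0}
    - {"tx":0,"ty":0,"tz":0,"twist":0}
    - {"tx":0,"ty":0,"tz":0,"twist":0}
    - {"tx":0,"ty":0,"tz":0,"twist":0}
    - {"tx":0,"ty":0,"tz":0,"twist":0}
    - {"tx":0,"ty":0,"tz":0,"twist":0}
    - {"tx":0,"ty":0,"tz":0,"twist":0}
  gripper: -1

```text
clock: 18.85
position: [0.6051, 0.2374, 0.102]
ee_rot: [1.814, 2.565, -0.0]
force: [0.2, -0.1, -0.1]
width: 0.997
gripper_force: 0.0
```

Call:
move_arm:
  motion:
    - {"tx":0,"ty":0,"tz":-0.01,"twist":0}
    - {"tx":0,"ty":0,"tz":-0.02,"twist":0}
    - {"tx":0,"ty":0,"tz":-0.03,"twist":0}
    - {"tx":0,"ty":0,"tz":-0.03,"twist":0}
    - {"tx":0,"ty":0,"tz":-0.01,"twist":0}
    - {"tx":0,"ty":0,"tz":0,"twist":0.08}
    - {"tx":0,"ty":0,"tz":0,"twist":0.08}
    - {"tx":0,"ty":0,"tz":0,"twist":0.086}
    - {"tx":0,"ty":0,"tz":0,"twist":0}
    - {"tx":0,"ty":0,"tz":0,"twist":0}

```text
clock: 19.85
position: [0.6049, 0.2374, 0.2019]
ee_rot: [2.269, 2.173, -0.001]
force: [-0.5, -0.2, -0.2]
width: 1.0
gripper_force: 0.0
```

```bash
python3 - <<'E'
from h import *
piv=np.array([.6007,.133,0]); ax=np.array([.9989,-.0464,0])
st(piv-.085*ax+[0,0,.112])
snap("scene","s5")
g=[cv2.imread(f"pics/s{i}.png",0).astype(np.float32) for i in(3,5)]
for im in g: print(cv2.GaussianBlur(im,(0,0),.7)[183:212,372:384].mean(1).round())
E
```

```text
t 19.85 p [0.6049 0.2374 0.2019] yaw 1.528 tilt 0.0004 F [-0.49 -0.16 -0.22] w 1.0 g 0.0 j7 -0.7
tool shift [-0.1042 -0.0847  0.09  ]
[ 64.  66.  84. 123. 162. 173. 166. 167. 174. 169. 147. 126. 118. 118.
 118. 119. 119. 119. 119. 121. 122. 119. 106.  93.  87.  86.  85.  86.
  93.]
[ 65.  68.  85. 123. 160. 172. 167. 169. 176. 171. 148. 126. 119. 118.
 119. 119. 119. 120. 120. 122. 122. 119. 107.  94.  88.  87.  86.  87.
  94.]
```

Call:
move_arm:
  motion:
    - {"tx":-0.02,"ty":-0.0165,"tz":0,"twist":0}
    - {"tx":-0.03,"ty":-0.024,"tz":0,"twist":0}
    - {"tx":-0.03,"ty":-0.024,"tz":0,"twist":0}
    - {"tx":-0.0242,"ty":-0.0202,"tz":0,"twist":0}
    - {"tx":0,"ty":0,"tz":0,"twist":0}
    - {"tx":0,"ty":0,"tz":0,"twist":0}
    - {"tx":0,"ty":0,"tz":0,"twist":0}
    - {"tx":0,"ty":0,"tz":0,"twist":0}
    - {"tx":0,"ty":0,"tz":0,"twist":0}
    - {"tx":0,"ty":0,"tz":0,"twist":0}
    - {"tx":0,"ty":0,"tz":0,"twist":0}
    - {"tx":0,"ty":0,"tz":0,"twist":0}
  gripper: 1
  squeeze: 10

```text
clock: 21.1
position: [0.5156, 0.1375, 0.2019]
ee_rot: [-2.273, -2.169, 0.0]
force: [0.1, -0.6, -0.2]
width: 0.023
gripper_force: 0.0
```

Call:
move_arm:
  motion:
    - {"tx":0,"ty":0,"tz":0.015,"twist":0}
    - {"tx":0,"ty":0,"tz":0.02,"twist":0}
    - {"tx":0,"ty":0,"tz":0.02,"twist":0}
    - {"tx":0,"ty":0,"tz":0.02,"twist":0}
    - {"tx":0,"ty":0,"tz":0.015,"twist":0}
    - {"tx":0,"ty":0,"tz":0,"twist":0}
    - {"tx":0,"ty":0,"tz":0,"twist":0}

```text
clock: 21.8
position: [0.5156, 0.1375, 0.1123]
ee_rot: [-2.273, -2.169, 0.0]
force: [-0.2, -0.3, 0.5]
width: 0.009
gripper_force: 0.0
```

```bash
python3 - <<'E'
from h import *
piv=np.array([.6007,.133,0]); ax=np.array([.9989,-.0464,0])
st(piv+.006*ax+[0,0,.112])
s=snap("scene","s6")[...,::-1]
cv2.imwrite("pics/c6.png",cv2.resize(s[150:250,310:430],None,fx=5,fy=5,interpolation=cv2.INTER_CUBIC))
E
```

```text
t 21.8 p [0.5156 0.1375 0.1123] yaw 1.524 tilt 0.0002 F [-0.23 -0.32  0.53] w 0.009 g 0.0 j7 -0.66
tool shift [-0.0005  0.0912  0.0003]
```

View pics/c6.png

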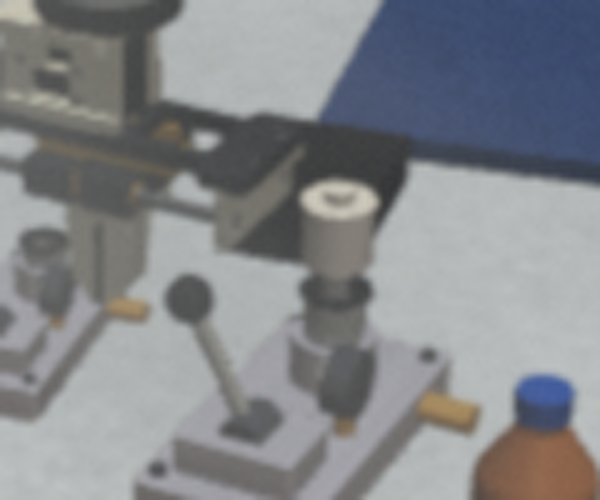

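The shut fingers stand on the -x side of the ball (crop (190,298)), and the filter is still seated. Pushing the lever.

Call:
move_arm:
  motion:
    - {"tx":0,"ty":0.005,"tz":0,"twist":0}
    - {"tx":0,"ty":0.005,"tz":0,"twist":0}
    - {"tx":0,"ty":0.005,"tz":0,"twist":0}
    - {"tx":0,"ty":0.005,"tz":0,"twist":0}
    - {"tx":0,"ty":0.005,"tz":0,"twist":0}
    - {"tx":0,"ty":0.005,"tz":0,"twist":0}
    - {"tx":0,"ty":0.005,"tz":0,"twist":0}
    - {"tx":0,"ty":0.005,"tz":0,"twist":0}

```text
clock: 22.65
position: [0.556, 0.1354, 0.112]
ee_rot: [2.273, 2.168, 0.0]
force: [-1.3, 0.6, 0.6]
width: 0.001
gripper_force: 0.7
```

Call:
move_arm:
  motion:
    - {"tx":0,"ty":0.005,"tz":0,"twist":0}
    - {"tx":0,"ty":0.005,"tz":0,"twist":0}
    - {"tx":0,"ty":0.005,"tz":0,"twist":0}
    - {"tx":0,"ty":0.005,"tz":0,"twist":0}
    - {"tx":0,"ty":0.005,"tz":0,"twist":0}
    - {"tx":0,"ty":0.005,"tz":0,"twist":0}
    - {"tx":0,"ty":0.005,"tz":0,"twist":0}
    - {"tx":0,"ty":0,"tz":0,"twist":0}

```text
clock: 23.45
position: [0.5912, 0.1336, 0.1119]
ee_rot: [2.274, 2.168, 0.0]
force: [0.3, -0.1, -0.7]
width: -0.0
gripper_force: 0.0
```

Call:
move_arm:
  motion:
    - {"tx":0,"ty":0.003,"tz":0,"twist":0}
    - {"tx":0,"ty":0.003,"tz":0,"twist":0}
    - {"tx":0,"ty":0,"tz":0,"twist":0}

```text
clock: 23.75
position: [0.5968, 0.1335, 0.112]
ee_rot: [2.273, 2.168, 0.0]
force: [-0.3, -0.2, -0.9]
width: 0.007
gripper_force: 0.0
```

```bash
python3 - <<'E'
from h import *
s=snap("scene","s7")[...,::-1]
cv2.imwrite("pics/c7.png",cv2.resize(s[150:250,310:430],None,fx=5,fy=5,interpolation=cv2.INTER_CUBIC))
piv=np.array([.6007,.133,.052]); ax=np.array([.9989,-.0464,0])
for q in(.7,.85,1): print(q,(proj("scene",piv+.08*(np.sin(q-.5)*ax+np.array([0,0,np.cos(q-.5)])))-[310,150])*5)
E
```

```text
0.7 [284.96064536 309.39382899]
0.85 [305.26944476 320.32948317]
1 [324.43092097 333.87438556]
```

View pics/c7.png

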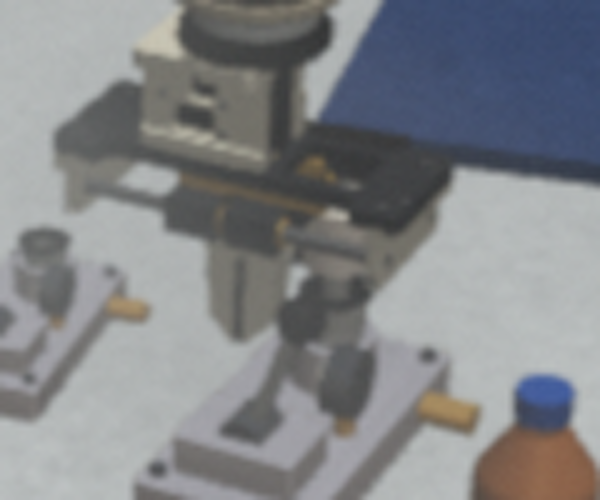

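The ball is at crop (300,317), so q is about 0.82. A little further.

Call:
move_arm:
  motion:
    - {"tx":0,"ty":0.003,"tz":0,"twist":0}
    - {"tx":0,"ty":0.003,"tz":0,"twist":0}
    - {"tx":0,"ty":0,"tz":0,"twist":0}

```text
clock: 24.1
position: [0.6029, 0.1331, 0.112]
ee_rot: [2.273, 2.168, 0.0]
force: [-0.3, 1.1, -1.6]
width: 0.007
gripper_force: 0.0
```

Call:
move_arm:
  motion:
    - {"tx":0,"ty":0.002,"tz":0,"twist":0}
    - {"tx":0,"ty":0.001,"tz":0,"twist":0}
    - {"tx":0,"ty":0,"tz":0,"twist":0}

```text
clock: 24.4
position: [0.6056, 0.1331, 0.112]
ee_rot: [2.273, 2.168, 0.0]
force: [0.0, -0.4, 0.6]
width: 0.005
gripper_force: 0.1
```

```bash
python3 - <<'E'
from h import *
s=snap("scene","s8"); t=cv2.imread("pics/s7.png",0)
g=cv2.cvtColor(s,cv2.COLOR_RGB2GRAY)
T=t[209:219,365:373]
u=8; big=lambda a:cv2.resize(a,None,fx=u,fy=u,interpolation=cv2.INTER_CUBIC)
_,v,_,l=cv2.minMaxLoc(cv2.matchTemplate(big(g[204:226,360:384]),big(T),cv2.TM_CCOEFF_NORMED)); print(v,"ball crop px",np.array([300,317])+5*(np.array(l)/u-[5,5])); st()
E
```

```text
0.8979454040527344 ball crop px [312.5   326.375]
t 24.45 p [0.6056 0.1331 0.112 ] yaw 1.524 tilt 0.0001 F [-0.01  0.05 -0.  ] w 0.003 g 0.1 j7 -0.59
```

q is about 0.92. Two or three mm more towards the end stop, watching the force.

Call:
move_arm:
  motion:
    - {"tx":0,"ty":0.001,"tz":0,"twist":0}
    - {"tx":0,"ty":0.001,"tz":0,"twist":0}
    - {"tx":0,"ty":0,"tz":0,"twist":0}

```text
clock: 24.75
position: [0.6076, 0.133, 0.112]
ee_rot: [2.273, 2.168, 0.0]
force: [-0.8, -0.0, -0.6]
width: 0.001
gripper_force: 0.2
```

Call:
move_arm:
  motion:
    - {"tx":0,"ty":0.001,"tz":0,"twist":0}
    - {"tx":0,"ty":0.001,"tz":0,"twist":0}
    - {"tx":0,"ty":0,"tz":0,"twist":0}

```text
clock: 25.05
position: [0.6096, 0.1329, 0.112]
ee_rot: [2.273, 2.168, 0.0]
force: [-1.0, 1.2, -0.6]
width: 0.007
gripper_force: 0.3
```

Now back off, rise, and check.

Call:
move_arm:
  motion:
    - {"tx":0,"ty":-0.008,"tz":0,"twist":0}
    - {"tx":0,"ty":-0.02,"tz":0,"twist":0}
    - {"tx":0,"ty":-0.03,"tz":0,"twist":0}
    - {"tx":0,"ty":-0.03,"tz":-0.01,"twist":0}
    - {"tx":0,"ty":0,"tz":-0.03,"twist":0}
    - {"tx":0,"ty":0,"tz":-0.03,"twist":0}
    - {"tx":0,"ty":0,"tz":-0.03,"twist":0}
    - {"tx":0,"ty":0,"tz":0,"twist":0}
    - {"tx":0,"ty":0,"tz":0,"twist":0}
    - {"tx":0,"ty":0,"tz":0,"twist":0}

```text
clock: 26.05
position: [0.5208, 0.1367, 0.2112]
ee_rot: [-2.273, -2.168, 0.002]
force: [-0.7, 0.0, -0.4]
width: 0.006
gripper_force: 0.0
```

```bash
python3 - <<'E'
from h import *
st()
s=snap("scene","s9")[...,::-1]
cv2.imwrite("pics/c9.png",cv2.resize(s[150:250,310:430],None,fx=5,fy=5,interpolation=cv2.INTER_CUBIC))
E
```

```text
t 26.05 p [0.5208 0.1367 0.2112] yaw 1.524 tilt 0.0013 F [-0.71  0.01 -0.38] w 0.006 g 0.0 j7 -0.58
```

View pics/c9.png

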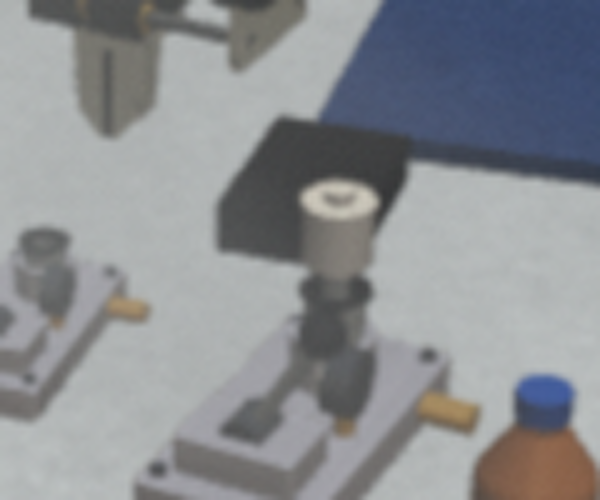

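The ball is at crop (322,332), so q is about 0.98, and the filter is unmoved and seated. The arm is clear.

```bash
python3 -c "
from cell import arm
print(arm.sign_off())"
```

```text
the job is handed in; nothing more can be done
None
```

The filter is locked in the middle-sized manifold's port, the valve lever reads about 0.98 rad in the last picture (0.85 needed), the arm is clear, and the job was handed in at about 26 s; no verdict came back.

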